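Tip the spotting tile over the tray's edge, wells up

TASK

The white spotting tile lies wells-down on the bench. Without gripping or lifting it, push it with your fingertips up against the low wall of the green tray that it faces until it tips up on edge and flips over the wall, and leave it lying flat on the tray floor, wholly inside the tray with its wells facing up. Push gently and leave the glassware, the bottle and the pocket balance alone.

Things in the scene. Friction and masses are not known exactly. Their poses are not given: they have to be found in the camera images.
- tile: white plastic spotting tile, slab 92 x 62 x 10 mm (own x, y, z), about 70 g: six wells in one broad face, plain back. A 45 degree bevel, 4 mm high and deep, runs round the well side, so its edge overhangs the bench at the start. Origin at the slab's centre. z points out of the back: up at the start, down when the wells face up. It starts on the tray's -y side, x within 20 degrees of the tray's
- tray: shallow green plastic tray fixed on the bench (top at z = 0), 320 (x) x 230 (y) mm outside; plain upright walls 15 mm high above the bench and 5 mm thick, flat floor 4 mm above the bench (inside 310 x 220 mm). Origin on the bench under its centre; x along its long sides, y from the long wall that the tile faces towards the opposite long wall, z up. The flask and the beaker stand in its +y half
- rim (a point): middle of the top outer edge of the long tray wall that the tile faces, 15 mm above the bench; axes as the tray's (y points into the tray)
- flask: conical glass flask standing in the tray, base 64 mm across, neck 24 to 29 mm, 105 mm high, origin at the centre of its underside; to be left alone
- beaker: small open glass beaker standing in the tray, 46 mm across, 60 mm high, origin at the centre of its underside; to be left alone
- bottle: round amber bottle standing on the bench beyond the tile, 60 mm across, 130 mm high, origin at the centre of its underside; to be left alone
- balance: flat grey pocket balance on the bench, 125 x 75 x 18 mm, origin at the centre of its underside; to be left alone
Things that resemble listed ones, but are neither listed nor needed, are in the scene too. Of the things that look like the tile, the middle-sized one is meant.

How it is judged:
On the way:
1. the tile is tipped up on edge against the outside of the tray wall (angle between tile's own z axis and vertical between 0.9 and 1.75 rad and y of tile in the frame of rim between -0.04 and 0.025 m and contact force between tile and tray above 0.02 N), for 0.04 s.
At the end, for the whole second after the job is handed in: the tile is at rest flat on the tray floor (within 0.08 rad, centre 7 to 11.5 mm above the bench), wells up, wholly inside the tray walls; flask, beaker and bottle upright (angle between tile's own z axis and vertical above 3.06 rad and height (world z) of tile between 0.007 and 0.0115 m and x of tile in the frame of tray between -0.125 and 0.125 m and y of tile in the frame of tray between -0.081 and 0.081 m and linear speed of tile below 0.02 m/s and angle between each of flask, beaker, bottle's own z axis and vertical below 0.1 rad); the robot touches nothing.
It fails at once if the tile is lifted: its centre is more than 60 mm above the bench (height (world z) of tile above 0.06 m).
It fails at once if the tile is pinched or pushed hard: more than 35 N between the fingers and the tile (contact force between the fingers and tile above 35 N).
It fails at once if the flask, beaker, bottle or balance is moved by more than 15 mm (distance of any of flask, beaker, bottle, balance from where it was at the start of the episode above 0.015 m).
It also fails if it takes over 72 s, if anything falls off the work surface, if the arm or the gripper's body presses on something with over 40 N, if the wrist force passes 120 N, or if a joint passes its speed limit or range.

ROBOT

A 6-joint arm with a two-finger parallel gripper is mounted at the origin on the work surface. World frame = base frame: x ahead of the robot, y to its left, z up, the work surface at z = 0. Lengths are in m, angles in rad, forces in N, time in s.
With the tool pointing down it reaches from about 0.375 to 0.925 m from the base axis. Payload 5.7 kg.
Tool frame: the origin (TCP) lies at the centre of the arm's flange, where the gripper is bolted on; the fingertips stand 173 mm ahead of it and the grasp point (between the pads) lies 155 mm ahead of it; z points along the fingers, y is the line along which they close (so a half turn about z gives the same grasp; the last joint's range is limited). The gripper opens to 85 mm and grips with 20 to 120 N. Pads are 22 mm wide; open, the fingers measure 114 mm over their backs; the gripper's body (76 mm by 85 mm) begins 54 mm behind the grasp point. The pads swing forward as they close: fully open they stand 13 mm farther back than shut.
Start: joints at [1.042, 0.359, 1.51, -0, 1.272, -0.115], TCP at [0.241, 0.549, 0.405] pointing down, gripper open.
Joint ranges: [-2.97, 2.97], [-1.01, 2.36], [0.21, 2.38], [-0.96, 4.11], [0.2, 2.71], [-2.98, 2.98]. Speed limits (rad/s): [2.39, 2.39, 3.14, 3.14, 3.14, 3.14].

INTERFACE

Orientations are given as a rotation vector (axis times angle).
In Python, from rig import r gives the robot as it stands.
- The arm moves only by the tool carry_out, never from a script. Its argument "rows" is one flat list of numbers, 5 for each row, row after row: the opening, from -1 (shut) to 1 (fully open), then the shift along the tool's x, y, z in units of 25 mm (1.0 is 25 mm), then the turn about the tool's z in units of 5 degrees (1.0 is 5 degrees). In form: [gripper, tx, ty, tz, twist, gripper, tx, ty, tz, twist, ...]. A call has exactly 8 rows; each row shifts and turns the commanded pose from where the row before left it, along the tool's axes as they then stand; what a row does not reach is not made up. A row lasts 1/12 s, in which the tool goes at most 41.7 mm and 7.16 degrees, less where a joint would pass 70% of its speed; a pose out of reach is approached as far as the arm can. A call is refused whole if a number of a shift passes 1 or a number of a turn 1, either way. A call with a gripper value outside its range is refused whole. The fingers move at their own pace and stop on an object; "squeeze" is the grip in N (left out, the last holds). Time passes only in rows, so rows that do not move let the fingers close, or fill a call up. It gives the time, the measured TCP pose, the force, the opening and the grip force at its end, in the units of the state.
- r.get_obs(): the state, without advancing time (a new reading comes with each control period).
- r.get_image(name): name is "scene" or "top"; returns a dict with "image" (384x512x3 uint8, red, green, blue), "range_z" (384x512 float32, m along the optical axis (not along the pixel's ray), 0 where there is no reading), "camera_matrix" (3x3 intrinsics, pixels), "R" (3x3) and "t" (3): a world point X has camera coordinates R X + t. Camera axes: x right, y down, z forward; pixel columns grow to the right and rows downward; lengths in m; the calibration is good to about 2 mm. A picture is of the moment at which its call begins.
- r.job_done(): hands the job in; it is judged then, once.
The state is a dict: "clock": time; "qpos": joint angles; "joint_vel": joint speeds; "tau": joint torques, N m; "eef_pos": TCP position; "tool_rot": TCP orientation; "ft_force": force on the tool from outside, world axes, zero at the start; "wrist_torque": the same for the moment, N m; "opening": finger opening in m; "grasp_force": force on a finger pad.
Only numpy, scipy, OpenCV 4.12 (cv2) and the standard library are available. Lean on these libraries where they do the work, as an engineer would, in place of code of your own. Each camera call takes 0.05 s, during which the arm holds its last target. There are 200 camera calls.

## Working session

There is one attempt and no reset: what is moved stays moved. The work goes in short steps, Python scripts to look and compute and a tool call to move; the robot and the scene stay as the last step left them, time stands still between calls to the robot, and variables do not carry over. Pictures are saved under pics/ and viewed, at most 10 in all, crops included, and the job is handed in when it is done.

Besides the shell and the picture viewer there is one more tool, called after "Emit:" by a JSON object that holds its "method" and its "body", one argument or row to a line. carry_out: Moves the arm, as the interface text tells. Its arguments: {"type":"object","properties":{"rows":{"type":"array"},"squeeze":{"type":"number"}},"required":["rows"]}

```bash
mkdir -p pics; ls; python3 - <<'E'
from rig import r
import cv2,numpy as np
for n in("top","scene"):
    d=r.get_image(n); cv2.imwrite(f"pics/{n}0.png",d["image"][:,:,::-1]); np.savez(f"{n}0.npz",**d)
    print(n,d["camera_matrix"].tolist(),(-d["R"].T@d["t"]).round(3),d["R"].round(3).tolist())
print(r.get_obs())
E
```

```text
pics
top [[422.36496056322954, 0.0, 257.91883247512106], [0.0, 422.36496056322954, 190.1971472015], [0.0, 0.0, 1.0]] [ 0.454 -0.014  1.116] [[-0.02, -1.0, 0.004], [-0.99, 0.019, -0.14], [0.139, -0.007, -0.99]]
scene [[464.5133131570834, 0.0, 255.39613255390398], [0.0, 464.5133131570834, 189.88266758776965], [0.0, 0.0, 1.0]] [1.394 0.123 0.833] [[-0.139, 0.99, -0.017], [0.698, 0.086, -0.711], [-0.702, -0.111, -0.703]]
{'clock': 0.1, 'qpos': array([ 1.04190542e+00,  3.59443508e-01,  1.51132674e+00,  3.28458610e-06,
        1.27250852e+00, -1.15098239e-01]), 'joint_vel': array([ 0.00014047, -0.00177742, -0.00190376,  0.00020041,  0.00109171,
        0.00037797]), 'tau': array([ 5.03638112e-04, -5.28654671e+01, -2.79349458e+01, -3.00931579e-04,
        5.20527756e-03, -4.05214985e-05]), 'eef_pos': array([0.24109101, 0.54907615, 0.40393017]), 'tool_rot': array([-6.45247768e-01, -3.07406610e+00,  2.51042366e-03]), 'ft_force': array([-1.03962142, -0.78211844,  0.18228805]), 'wrist_torque': array([-0.01700955, -0.00526136,  0.03409961]), 'grasp_force': 0.0, 'opening': 0.08522412857503818}
```

View pics/top0.png

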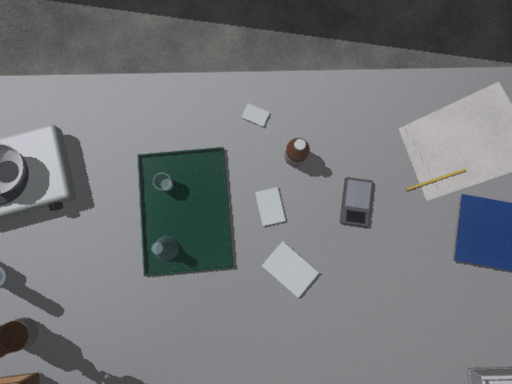

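View pics/scene0.png

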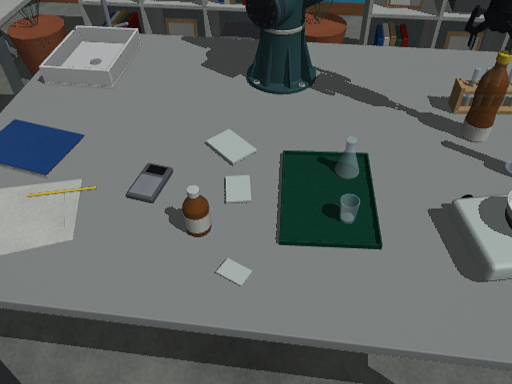

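Top view: three tile-like white slabs, small at (256,115), middle at (270,207) and large at (291,269). The one at (270,207) is the middle-sized one, facing the tray's right wall (column ~231). I'll measure all three and enlarge that one.

```bash
cat > h.py <<'E'
import numpy as np,cv2
def ray(d,uv,z):
    K,R,t=d["camera_matrix"],d["R"],d["t"]; C=-R.T@t
    uv=np.asarray(uv,float).reshape(-1,2)
    v=(R.T@np.linalg.inv(K)@np.c_[uv,np.ones(len(uv))].T).T
    return C+v*((z-C[2])/v[:,2])[:,None]
def rect(P):
    (c,s,_)=cv2.minAreaRect((P[:,:2]*1000).astype(np.float32)); b=cv2.boxPoints((c,s,_))
    e=[b[1]-b[0],b[2]-b[1]]; e=max(e,key=np.linalg.norm); a=np.degrees(np.arctan2(e[1],e[0]))
    return np.round(c,1),np.round(s,1),round(float((a+90)%180-90),1)
E
python3 - <<'E'
from h import *
for n in("top","scene"):
    d=dict(np.load(n+"0.npz")); im=d["image"].astype(int); hsv=cv2.cvtColor(d["image"],cv2.COLOR_RGB2HSV)
    print(n)
    w=((im.min(2)>150)).astype(np.uint8)
    for c in cv2.findContours(w,0,1)[0]:
        if 150<cv2.contourArea(c)<3000:
            print("white",c.reshape(-1,2).mean(0).round(),cv2.contourArea(c),rect(ray(d,c,.01)))
    g=((im[...,1]-im[...,0]>15)&(im[...,1]-im[...,2]>2)&(im[...,0]<40)).astype(np.uint8)
    for c in cv2.findContours(g,0,1)[0]:
        if cv2.contourArea(c)>3000: 
            print("green",cv2.boundingRect(c),rect(ray(d,c,.015)))
    if n=="top": print(im[207,270],im[207,250],im[115,256],im[200,200])
d=dict(np.load("top0.npz"));a=d["image"][90:300,130:400,::-1];b=cv2.resize(a,None,fx=2.8,fy=2.8,interpolation=2);cv2.imwrite("pics/crop.png",b)
E
```

```text
top
white [290. 269.] 1536.0 (array([404.1, -99.3]), array([124.2,  84.9]), 47.9)
white [269. 206.] 771.0 (array([567.4, -50.8]), array([92.5, 62.6]), 11.4)
white [253. 113.] 365.0 (array([822. , -12.5]), array([77.9, 48.2]), 65.0)
green (145, 154, 88, 120) (array([553.9, 167.4]), array([301.1, 219.3]), 4.0)
[179 186 185] [142 143 146] [177 183 182] [30 64 58]
scene
white [234. 271.] 446.5 (array([822.8, -17.9]), array([64.3, 42.3]), 65.3)
white [487. 230.] 1295.0 (array([637.6, 547. ]), array([208.6,  75.4]), 13.0)
white [238. 188.] 542.5 (array([569.5, -52. ]), array([89. , 60.4]), 11.4)
white [231. 145.] 759.5 (array([ 403.4, -100.1]), array([122.7,  81.7]), 48.7)
white [87. 51.] 1342.5 (array([-101.1, -717.3]), array([256.8, 324. ]), -0.1)
green (279, 151, 103, 98) (array([571.4, 172.4]), array([326.5, 227.7]), 4.0)
```

View pics/crop.png

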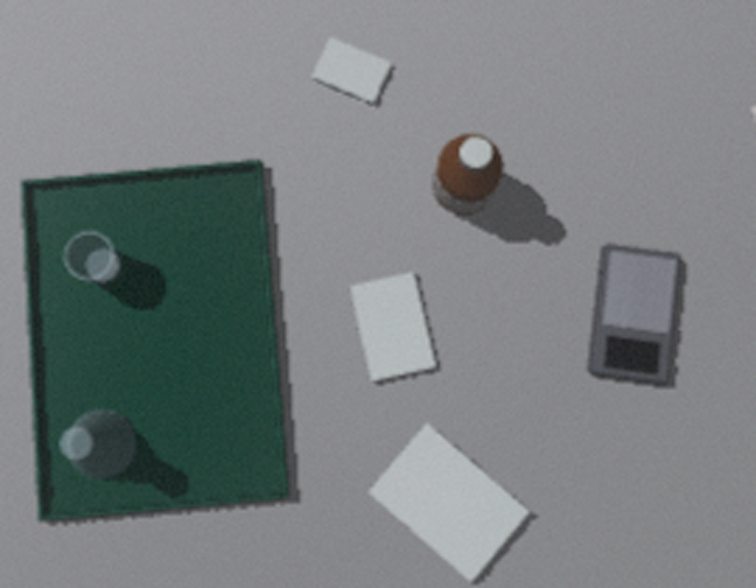

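```bash
python3 - <<'E'
from h import *
from rig import r
d=dict(np.load("top0.npz"))
z=d["range_z"];K,R,t=d["camera_matrix"],d["R"],d["t"]
v,u=np.mgrid[:384,:512]; P=np.c_[(u.ravel()-K[0,2])/K[0,0],(v.ravel()-K[1,2])/K[1,1],np.ones(u.size)]*z.ravel()[:,None]
X=((P-t)@R).reshape(384,512,3); np.set_printoptions(suppress=True,precision=3)
# tray outer rim from crop corners
cor=np.array([[262,163],[288,500],[22,182],[40,520]])/2.8+[130,90]
W=ray(d,cor,.015); print("tray corners",W[:,:2])
im=d["image"].astype(int)
# right wall profile along rows
for row in(185,205,225): print(row,[tuple(im[row,c])+(round(float(X[row,c,2]),3),round(float(ray(d,[c,row],.015)[0,1]),4)) for c in range(222,240)])
for n,(u0,v0) in dict(bottlecap=(300,145),bottle_lab=(293,160)).items(): print(n,X[v0,u0],ray(d,[u0,v0],.13))
m=(X[...,2]>.03)&(X[...,2]<.2)
n,l,s,c=cv2.connectedComponentsWithStats(m.astype(np.uint8))
for i in range(1,n):
    if s[i,4]>60: p=X[l==i]; print(c[i],p.min(0),p.max(0))
E
```

```text
tray corners [[0.724 0.068]
 [0.407 0.047]
 [0.709 0.296]
 [0.393 0.273]]
185 [(np.int64(41), np.int64(69), np.int64(60), 0.004, 0.0727), (np.int64(39), np.int64(69), np.int64(58), 0.002, 0.07), (np.int64(43), np.int64(73), np.int64(62), 0.015, 0.0674), (np.int64(37), np.int64(66), np.int64(56), 0.014, 0.0647), (np.int64(45), np.int64(59), np.int64(54), -0.003, 0.0621), (np.int64(68), np.int64(70), np.int64(70), 0.001, 0.0595), (np.int64(77), np.int64(77), np.int64(79), 0.0, 0.0568), (np.int64(75), np.int64(76), np.int64(78), -0.004, 0.0542), (np.int64(118), np.int64(118), np.int64(121), -0.0, 0.0516), (np.int64(144), np.int64(144), np.int64(150), -0.002, 0.0489), (np.int64(141), np.int64(142), np.int64(143), 0.003, 0.0463), (np.int64(142), np.int64(144), np.int64(147), -0.003, 0.0437), (np.int64(140), np.int64(140), np.int64(145), -0.002, 0.041), (np.int64(143), np.int64(143), np.int64(145), -0.005, 0.0384), (np.int64(143), np.int64(142), np.int64(145), -0.004, 0.0358), (np.int64(141), np.int64(141), np.int64(147), -0.002, 0.0331), (np.int64(140), np.int64(141), np.int64(143), 0.0, 
[... 2086 characters left out ...]
4(140), np.int64(142), -0.001, 0.0345), (np.int64(139), np.int64(139), np.int64(143), -0.002, 0.0319), (np.int64(141), np.int64(142), np.int64(143), -0.005, 0.0293)]
bottlecap [ 0.7   -0.124  0.13 ] [[ 0.7   -0.124  0.13 ]]
bottle_lab [ 0.675 -0.111  0.075] [[ 0.664 -0.106  0.13 ]]
[ 33.53  172.043] [0.545 0.452 0.03 ] [0.782 0.641 0.128]
[296.405 151.19 ] [ 0.672 -0.151  0.031] [ 0.731 -0.092  0.133]
[161.175 181.054] [0.607 0.2   0.03 ] [0.651 0.244 0.067]
[162.647 248.306] [0.437 0.196 0.03 ] [0.485 0.239 0.113]
[ 14.357 336.179] [0.221 0.541 0.03 ] [0.296 0.593 0.161]
[490.731 375.821] [ 0.121 -0.63   0.03 ] [ 0.15  -0.536  0.076]
[ 23.379 380.825] [0.146 0.535 0.03 ] [0.161 0.581 0.092]
```

Emit:
{"method": "carry_out", "body": {
  "rows": [0, 0, 0, 0, 1, 0, 0, 0, 0, 1, 0, 0, 0, 0, 1, 0, 0, 0, 0, 1, 0, 0, 0, 0, 1, 0, 0, 0, 0, 1, 0, 0, 0, 0, 1, 0, 0, 0, 0, 1]
}}

```text
clock: 0.77
eef_pos: [0.2412, 0.5492, 0.4042]
tool_rot: [1.664, 2.665, -0.002]
ft_force: [-0.2, -1.3, -0.3]
opening: 0.0429
grasp_force: 0.0
```

Emit:
{"method": "carry_out", "body": {
  "rows": [0, 0, 0, 0, 1, 0, 0, 0, 0, 1, 0, 0, 0, 0, 1, 0, 0, 0, 0, 1, 0, 0, 0, 0, 0.4, 0, -1, 0.4, 0, 0, 0, -1, 0.4, 0, 0, 0, -1, 0.4, 0, 0]
}}

```text
clock: 1.43
eef_pos: [0.2767, 0.476, 0.4041]
tool_rot: [2.135, 2.304, -0.002]
ft_force: [0.9, 0.4, -0.2]
opening: 0.0428
grasp_force: 0.0
```

Emit:
{"method": "carry_out", "body": {
  "rows": [0, -1, 0.4, 0, 0, 0, -1, 0.4, 0, 0, 0, -1, 0.4, 0, 0, 0, -1, 0.4, 0, 0, 0, -1, 0.4, 0, 0, 0, -1, 0.4, 0, 0, 0, -1, 0.4, 0, 0, 0, -1, 0.4, 0, 0]
}}

```text
clock: 2.1
eef_pos: [0.3717, 0.282, 0.4044]
tool_rot: [-2.136, -2.303, 0.001]
ft_force: [0.0, -0.6, -0.7]
opening: 0.0427
grasp_force: 0.0
```

Emit:
{"method": "carry_out", "body": {
  "rows": [0, -1, 0.4, 0, 0, 0, -1, 0.4, 0, 0, 0, -1, 0.4, 0, 0, 0, -1, 0.4, 0, 0, 0, -1, 0.4, 0, 0, 0, -1, 0.4, 0, 0, 0, -1, 0.4, 0, 0, 0, -1, 0.4, 0, 0]
}}

```text
clock: 2.77
eef_pos: [0.4664, 0.0886, 0.4045]
tool_rot: [-2.137, -2.303, 0.001]
ft_force: [0.9, 0.4, 0.9]
opening: 0.0429
grasp_force: 0.0
```

Emit:
{"method": "carry_out", "body": {
  "rows": [0, -1, 0.45, 0, 0, 0, -1, 0.45, 0, 0, 0, -1, 0.45, 0, 0, 0, -1, 0.45, 0, 0, 0, -1, 0.45, 0, 0, 0, -1, 0.45, 0, 0, 0, -1, 0.45, 0, 0, 0, -1, 0.45, 0, 0]
}}

```text
clock: 3.43
eef_pos: [0.5713, -0.1041, 0.4042]
tool_rot: [-2.136, -2.302, 0.001]
ft_force: [1.4, 0.7, 0.7]
opening: 0.0427
grasp_force: 0.0
```

Emit:
{"method": "carry_out", "body": {
  "rows": [0, -0.5, 0, 0.8, 0, 0, 0, 0, 1, 0, 0, 0, 0, 1, 0, 0, 0, 0, 1, 0, 0, 0, 0, 1, 0, 0, 0, 0, 1, 0, 0, 0, 0, 1, 0, 0, 0, 0, 1, 0]
}}

```text
clock: 4.1
eef_pos: [0.5716, -0.1152, 0.2083]
tool_rot: [-2.136, -2.303, 0.001]
ft_force: [-0.6, 0.4, -0.2]
opening: 0.0431
grasp_force: 0.0
```

```bash
python3 - <<'E'
from rig import r
import cv2,numpy as np
o=r.get_obs();print(o["eef_pos"],o["ft_force"],o["opening"])
for n in("top","scene"):
    d=r.get_image(n); np.savez(f"{n}1.npz",**d)
    if n=="scene": cv2.imwrite("pics/s1.png",cv2.resize(d["image"][90:260,130:330,::-1],None,fx=3.5,fy=3.5,interpolation=2))
E
```

```text
[ 0.57163704 -0.11520977  0.20828013] [-0.64004541  0.44361662 -0.20983279] 0.04309702744032674
```

View pics/s1.png

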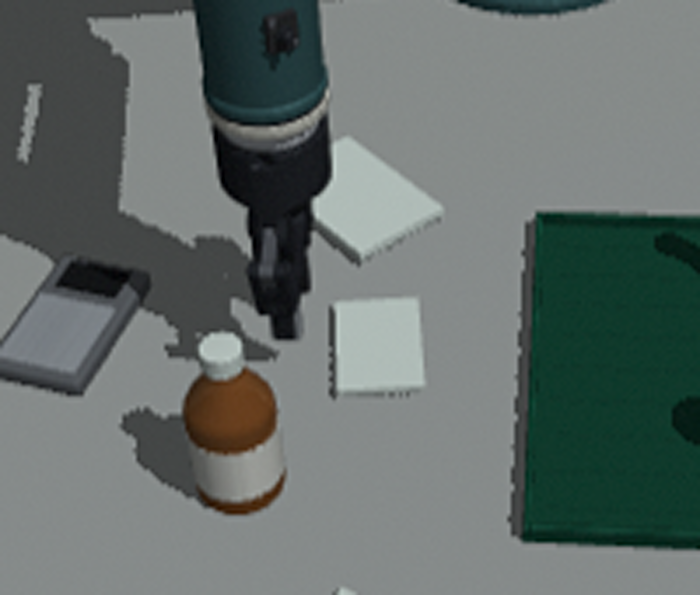

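Fingers hover behind the tile at crop (285,335), tile centre at (378,345), tray wall at (525,370). Lowering gently to find the bench.

Emit:
{"method": "carry_out", "body": {
  "rows": [0, 0, 0, 0.6, 0, 0, 0, 0, 0.6, 0, 0, 0, 0, 0.04, 0, 0, 0, 0, 0.04, 0, 0, 0, 0, 0.04, 0, 0, 0, 0, 0, 0, 0, 0, 0, 0, 0, 0, 0, 0, 0, 0]
}}

```text
clock: 4.87
eef_pos: [0.5722, -0.1154, 0.1776]
tool_rot: [2.136, 2.302, 0.001]
ft_force: [0.1, -0.5, -0.2]
opening: 0.0427
grasp_force: 0.0
```

Emit:
{"method": "carry_out", "body": {
  "rows": [0, 0, 0, 0.04, 0, 0, 0, 0, 0, 0, 0, 0, 0, 0.04, 0, 0, 0, 0, 0, 0, 0, 0, 0, 0, 0, 0, 0, 0, 0, 0, 0, 0, 0, 0, 0, 0, 0, 0, 0, 0]
}}

```text
clock: 5.53
eef_pos: [0.5719, -0.1153, 0.1747]
tool_rot: [2.137, 2.303, -0.0]
ft_force: [0.5, 0.1, 0.4]
opening: 0.0428
grasp_force: 0.0
```

Emit:
{"method": "carry_out", "body": {
  "rows": [0, 0, 0, 0.04, 0, 0, 0, 0, 0.04, 0, 0, 0, 0, 0, 0, 0, 0, 0, 0, 0, 0, 0, 0, 0, 0, 0, 0, 0, 0, 0, 0, 0, 0, 0, 0, 0, 0, 0, 0, 0]
}}

```text
clock: 6.2
eef_pos: [0.5719, -0.1153, 0.1728]
tool_rot: [2.137, 2.303, -0.0]
ft_force: [-0.4, 0.2, -0.6]
opening: 0.0429
grasp_force: 0.0
```

Emit:
{"method": "carry_out", "body": {
  "rows": [0, 0, 0, 0.04, 0, 0, 0, 0, 0, 0, 0, 0, 0, 0, 0, 0, 0, 0, 0, 0, 0, 0, 0, 0, 0, 0, 0, 0, 0, 0, 0, 0, 0, 0, 0, 0, 0, 0, 0, 0]
}}

```text
clock: 6.87
eef_pos: [0.5719, -0.1153, 0.1717]
tool_rot: [-2.137, -2.303, 0.0]
ft_force: [-0.2, 0.7, 0.2]
opening: 0.0426
grasp_force: 0.0
```

Emit:
{"method": "carry_out", "body": {
  "rows": [0, 0, 0, 0.04, 0, 0, 0, 0, 0, 0, 0, 0, 0, 0, 0, 0, 0, 0, 0, 0, 0, 0, 0, 0, 0, 0, 0, 0, 0, 0, 0, 0, 0, 0, 0, 0, 0, 0, 0, 0]
}}

```text
clock: 7.53
eef_pos: [0.5719, -0.1153, 0.1716]
tool_rot: [2.136, 2.303, 0.0]
ft_force: [-2.4, 0.5, 9.6]
opening: 0.0428
grasp_force: 4.4
```

Emit:
{"method": "carry_out", "body": {
  "rows": [0, 0, 0, 0.04, 0, 0, 0, 0, 0, 0, 0, 0, 0, 0, 0, 0, 0, 0, 0, 0, 0, 0, 0, 0, 0, 0, 0, 0, 0, 0, 0, 0, 0, 0, 0, 0, 0, 0, 0, 0]
}}

```text
clock: 8.2
eef_pos: [0.5719, -0.1153, 0.1715]
tool_rot: [2.136, 2.303, 0.0]
ft_force: [-4.2, 1.7, 18.7]
opening: 0.043
grasp_force: 9.1
```

Emit:
{"method": "carry_out", "body": {
  "rows": [0, 0, 0, -0.12, 0, 0, 0.1, 0, 0, 0, 0, 0.15, 0, 0, 0, 0, 0.15, 0, 0, 0, 0, 0.15, 0, 0, 0, 0, 0.15, 0, 0, 0, 0, 0.15, 0, 0, 0, 0, 0.15, 0, 0, 0]
}}

```text
clock: 8.87
eef_pos: [0.5699, -0.0899, 0.1725]
tool_rot: [-2.136, -2.303, 0.0]
ft_force: [-0.5, -0.9, 0.3]
opening: 0.0429
grasp_force: 0.1
```

Emit:
{"method": "carry_out", "body": {
  "rows": [0, 0.15, 0, 0, 0, 0, 0.15, 0, 0, 0, 0, 0.15, 0, 0, 0, 0, 0.15, 0, 0, 0, 0, 0.15, 0, 0, 0, 0, 0.15, 0, 0, 0, 0, 0.15, 0, 0, 0, 0, 0.15, 0, 0, 0]
}}

```text
clock: 9.53
eef_pos: [0.5678, -0.0601, 0.1727]
tool_rot: [2.137, 2.303, -0.0]
ft_force: [0.4, -0.3, 0.8]
opening: 0.0429
grasp_force: 0.1
```

Emit:
{"method": "carry_out", "body": {
  "rows": [0, 0.15, 0, 0, 0, 0, 0.15, 0, 0, 0, 0, 0.15, 0, 0, 0, 0, 0.15, 0, 0, 0, 0, 0.15, 0, 0, 0, 0, 0.15, 0, 0, 0, 0, 0.15, 0, 0, 0, 0, 0, 0, 0, 0]
}}

```text
clock: 10.2
eef_pos: [0.5656, -0.0336, 0.1727]
tool_rot: [-2.136, -2.303, 0.0]
ft_force: [-0.4, 0.3, 0.4]
opening: 0.0424
grasp_force: 0.0
```

```bash
cat > look.py <<'E'
from rig import r
from h import *
import sys
np.set_printoptions(suppress=True,precision=4)
o=r.get_obs();print(o["eef_pos"],o["ft_force"],o["opening"])
for n in("top","scene"):
    d=r.get_image(n); np.savez(f"{n}.npz",**d)
    w=(d["image"].min(2)>150).astype(np.uint8)
    for c in cv2.findContours(w,0,1)[0]:
        p=ray(d,c,.01)
        if 150<cv2.contourArea(c)<1300 and abs(p[:,0].mean()-.56)<.1 and -.15<p[:,1].mean()<.2: print(n,cv2.contourArea(c),rect(p))
    if n=="scene" and len(sys.argv)>1: cv2.imwrite(f"pics/{sys.argv[1]}.png",cv2.resize(d["image"][110:250,180:350,::-1],None,fx=4,fy=4,interpolation=2))
E
python3 look.py s2
```

```text
[ 0.5656 -0.0336  0.1727] [-0.3792  0.3002  0.4386] 0.04244226603957257
top 613.0 (array([519.5, -22.4]), array([123.2,  74.7]), 79.9)
scene 587.5 (array([568.7,   8.8]), array([90.3, 62. ]), 6.4)
```

View pics/s2.png

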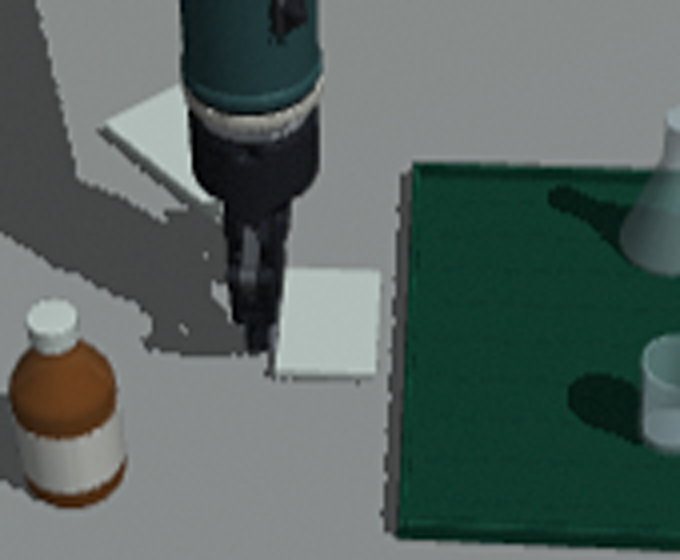

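Tile (scene crop centre (328,320)) is square to the fingers and aligned with the wall at column 400, about 17 mm short of it. Closing the gap gently.

Emit:
{"method": "carry_out", "body": {
  "rows": [0, 0.1, 0, 0, 0, 0, 0.1, 0, 0, 0, 0, 0.1, 0, 0, 0, 0, 0.1, 0, 0, 0, 0, 0.1, 0, 0, 0, 0, 0.06, 0, 0, 0, 0, 0, 0, 0, 0, 0, 0, 0, 0, 0]
}}

```text
clock: 10.97
eef_pos: [0.5647, -0.0201, 0.1727]
tool_rot: [-2.136, -2.303, 0.0]
ft_force: [-0.3, 0.2, -0.4]
opening: 0.0426
grasp_force: 0.0
```

Emit:
{"method": "carry_out", "body": {
  "rows": [0, 0.02, 0, 0, 0, 0, 0.02, 0, 0, 0, 0, 0.02, 0, 0, 0, 0, 0.02, 0, 0, 0, 0, 0, 0, 0, 0, 0, 0, 0, 0, 0, 0, 0, 0, 0, 0, 0, 0, 0, 0, 0]
}}

```text
clock: 11.63
eef_pos: [0.5646, -0.0183, 0.1727]
tool_rot: [-2.137, -2.303, 0.0]
ft_force: [0.0, 0.1, -0.7]
opening: 0.0429
grasp_force: 0.0
```

Emit:
{"method": "carry_out", "body": {
  "rows": [0, 0.02, 0, 0, 0, 0, 0.02, 0, 0, 0, 0, 0, 0, 0, 0, 0, 0, 0, 0, 0, 0, 0, 0, 0, 0, 0, 0, 0, 0, 0, 0, 0, 0, 0, 0, 0, 0, 0, 0, 0]
}}

```text
clock: 12.3
eef_pos: [0.5645, -0.0173, 0.1727]
tool_rot: [-2.137, -2.303, 0.0]
ft_force: [-0.2, -0.7, -0.5]
opening: 0.0428
grasp_force: 0.0
```

Emit:
{"method": "carry_out", "body": {
  "rows": [0, 0.02, 0, 0, 0, 0, 0.02, 0, 0, 0, 0, 0, 0, 0, 0, 0, 0, 0, 0, 0, 0, 0, 0, 0, 0, 0, 0, 0, 0, 0, 0, 0, 0, 0, 0, 0, 0, 0, 0, 0]
}}

```text
clock: 12.97
eef_pos: [0.5645, -0.0163, 0.1727]
tool_rot: [2.137, 2.303, -0.0]
ft_force: [-0.4, 0.2, -0.5]
opening: 0.0424
grasp_force: 0.0
```

Emit:
{"method": "carry_out", "body": {
  "rows": [0, 0.02, 0, 0, 0, 0, 0.02, 0, 0, 0, 0, 0, 0, 0, 0, 0, 0, 0, 0, 0, 0, 0, 0, 0, 0, 0, 0, 0, 0, 0, 0, 0, 0, 0, 0, 0, 0, 0, 0, 0]
}}

```text
clock: 13.63
eef_pos: [0.5644, -0.0157, 0.1727]
tool_rot: [2.136, 2.303, -0.001]
ft_force: [-1.5, -5.4, 0.9]
opening: 0.0429
grasp_force: 2.6
```

Emit:
{"method": "carry_out", "body": {
  "rows": [0, 0.02, 0, 0, 0, 0, 0.02, 0, 0, 0, 0, 0, 0, 0, 0, 0, 0, 0, 0, 0, 0, 0, 0, 0, 0, 0, 0, 0, 0, 0, 0, 0, 0, 0, 0, 0, 0, 0, 0, 0]
}}

```text
clock: 14.3
eef_pos: [0.5643, -0.0154, 0.1727]
tool_rot: [2.136, 2.303, -0.002]
ft_force: [-0.8, -8.5, -0.2]
opening: 0.0429
grasp_force: 4.7
```

In contact with the wall at 8 N. Now lift the rear edge by friction.

Emit:
{"method": "carry_out", "body": {
  "rows": [0, 0, 0, -0.04, 0, 0, 0, 0, -0.04, 0, 0, 0, 0, -0.04, 0, 0, 0, 0, -0.04, 0, 0, 0, 0, -0.04, 0, 0, 0, 0, -0.04, 0, 0, 0, 0, 0, 0, 0, 0, 0, 0, 0]
}}

```text
clock: 14.97
eef_pos: [0.5644, -0.0153, 0.1788]
tool_rot: [2.135, 2.303, -0.002]
ft_force: [-1.0, -8.7, -0.3]
opening: 0.0427
grasp_force: 4.4
```

```bash
python3 look.py s3
```

```text
[ 0.5644 -0.0153  0.1788] [-1.0478 -8.7003 -0.2579] 0.04267326771371973
top 367.0 (array([492.8,  -8.6]), array([102.2,  38. ]), 79.7)
top 265.5 (array([540.7,  25.3]), array([60.5, 44.6]), 88.9)
scene 563.5 (array([564.4,  25.9]), array([97.7, 60. ]), 3.4)
```

View pics/s3.png

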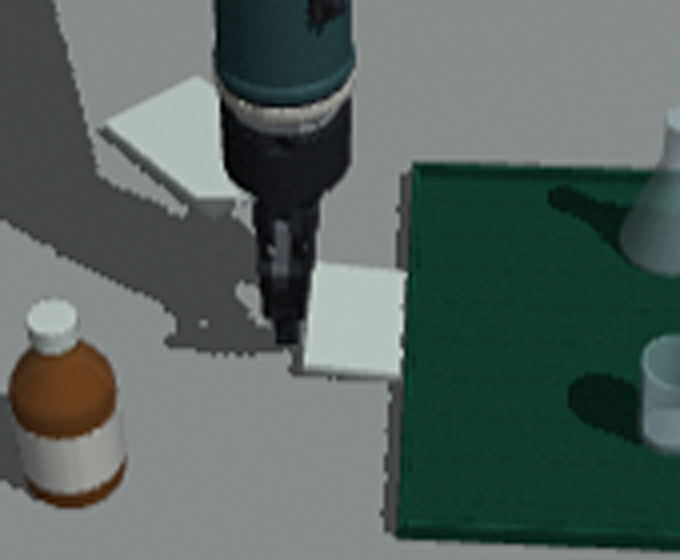

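Tile's rear edge (crop column ~305) is rising with the fingers and its front bears on the wall at column 403. Following the arc.

Emit:
{"method": "carry_out", "body": {
  "rows": [0, 0, 0, -0.07, 0, 0, 0, 0, -0.07, 0, 0, 0.005, 0, -0.07, 0, 0, 0.01, 0, -0.07, 0, 0, 0.015, 0, -0.07, 0, 0, 0.015, 0, -0.07, 0, 0, 0.02, 0, -0.06, 0, 0, 0.02, 0, -0.06, 0]
}}

```text
clock: 15.73
eef_pos: [0.5643, -0.0134, 0.1925]
tool_rot: [2.134, 2.303, -0.002]
ft_force: [-2.4, -11.0, 1.8]
opening: 0.0423
grasp_force: 5.1
```

Emit:
{"method": "carry_out", "body": {
  "rows": [0, 0.01, 0, -0.045, 0, 0, 0.01, 0, -0.045, 0, 0, 0.015, 0, -0.045, 0, 0, 0.015, 0, -0.045, 0, 0, 0.02, 0, -0.045, 0, 0, 0.02, 0, -0.045, 0, 0, 0.02, 0, -0.045, 0, 0, 0.02, 0, -0.04, 0]
}}

```text
clock: 16.4
eef_pos: [0.5641, -0.0103, 0.2017]
tool_rot: [2.134, 2.302, -0.003]
ft_force: [-2.3, -11.7, 3.9]
opening: 0.0423
grasp_force: 5.8
```

```bash
python3 look.py s4
```

```text
[ 0.5641 -0.0103  0.2017] [ -2.2612 -11.743    3.9498] 0.042272849392296835
top 593.5 (array([481.6,  -5.1]), array([91.3, 56.9]), 88.9)
top 237.0 (array([541. ,  27.9]), array([55. , 44.8]), 89.4)
scene 519.5 (array([550.9,  27.3]), array([118. ,  55.3]), 3.8)
```

View pics/s4.png

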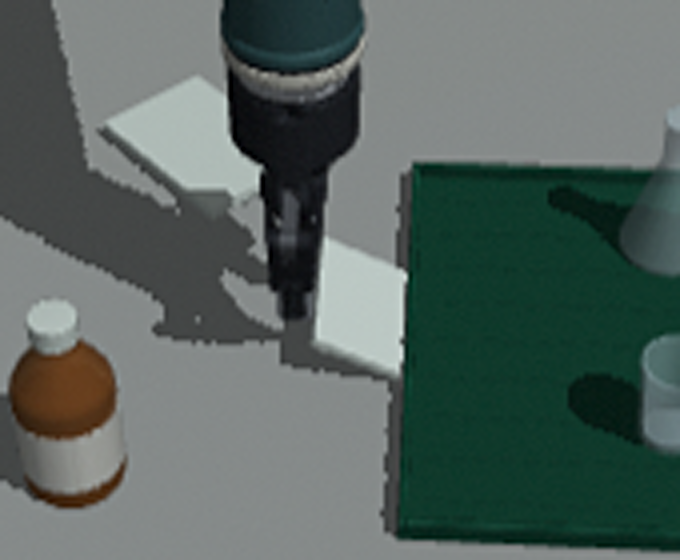

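Tile is tilted ~30°, rear edge at crop column ~320 and front on the wall at column 403. Continuing.

Emit:
{"method": "carry_out", "body": {
  "rows": [0, 0.03, 0, -0.06, 0, 0, 0.035, 0, -0.06, 0, 0, 0.04, 0, -0.06, 0, 0, 0.04, 0, -0.06, 0, 0, 0.045, 0, -0.06, 0, 0, 0.045, 0, -0.05, 0, 0, 0.05, 0, -0.05, 0, 0, 0.05, 0, -0.05, 0]
}}

```text
clock: 17.17
eef_pos: [0.5632, -0.0001, 0.2123]
tool_rot: [-2.136, -2.303, -0.0]
ft_force: [0.2, 0.9, -0.5]
opening: 0.0427
grasp_force: 0.0
```

Emit:
{"method": "carry_out", "body": {
  "rows": [0, 0.05, 0, -0.045, 0, 0, 0.05, 0, -0.045, 0, 0, 0.06, 0, -0.045, 0, 0, 0.06, 0, -0.04, 0, 0, 0.06, 0, -0.04, 0, 0, 0.06, 0, -0.04, 0, 0, 0.065, 0, -0.04, 0, 0, 0.065, 0, -0.035, 0]
}}

```text
clock: 17.83
eef_pos: [0.5624, 0.0112, 0.2207]
tool_rot: [2.137, 2.303, -0.0]
ft_force: [0.8, -0.7, -0.2]
opening: 0.0426
grasp_force: 0.0
```

Force vanished; checking whether it dropped or flipped.

```bash
python3 look.py s5
```

```text
[0.5624 0.0112 0.2207] [ 0.8049 -0.7214 -0.1932] 0.042608120562879125
top 560.5 (array([475.3,   7.8]), array([65.2, 80.1]), -0.7)
scene 485.5 (array([568.1,  21.6]), array([92.5, 60.6]), 3.4)
```

View pics/s5.png

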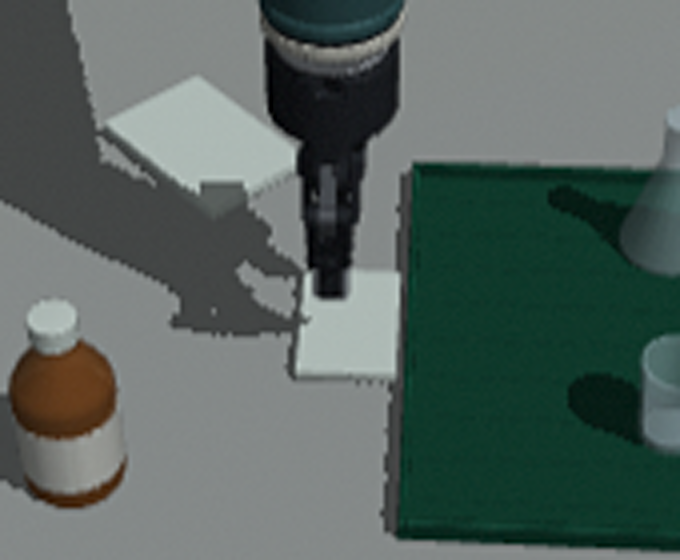

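The tile slipped off the fingertips and fell back flat (crop centre ~(347,325)), about 5 mm short of the wall, not disturbed otherwise. Retry with the tips lower and a gentler preload.

Emit:
{"method": "carry_out", "body": {
  "rows": [0, -0.65, 0, 0, 0, 0, -0.65, 0, 0, 0, 0, -0.6, 0, 0, 0, 0, 0, 0, 0.6, 0, 0, 0, 0, 0.6, 0, 0, 0, 0, 0.6, 0, 0, 0, 0, 0.13, 0, 0, 0, 0, 0, 0]
}}

```text
clock: 18.6
eef_pos: [0.5657, -0.0364, 0.1721]
tool_rot: [-2.136, -2.302, 0.001]
ft_force: [-0.2, 0.5, 0.3]
opening: 0.0427
grasp_force: 0.0
```

Emit:
{"method": "carry_out", "body": {
  "rows": [0, 0, 0, 0.014, 0, 0, 0.1, 0, 0, 0, 0, 0.1, 0, 0, 0, 0, 0.1, 0, 0, 0, 0, 0.1, 0, 0, 0, 0, 0.1, 0, 0, 0, 0, 0.1, 0, 0, 0, 0, 0, 0, 0, 0]
}}

```text
clock: 19.27
eef_pos: [0.5647, -0.0207, 0.172]
tool_rot: [-2.136, -2.303, 0.0]
ft_force: [0.2, 0.0, 0.1]
opening: 0.0428
grasp_force: 0.0
```

Emit:
{"method": "carry_out", "body": {
  "rows": [0, 0.08, 0, 0, 0, 0, 0.06, 0, 0, 0, 0, 0.04, 0, 0, 0, 0, 0.02, 0, 0, 0, 0, 0, 0, 0, 0, 0, 0, 0, 0, 0, 0, 0, 0, 0, 0, 0, 0, 0, 0, 0]
}}

```text
clock: 19.93
eef_pos: [0.5645, -0.0164, 0.172]
tool_rot: [-2.137, -2.303, 0.0]
ft_force: [0.6, -0.3, 0.2]
opening: 0.0428
grasp_force: 0.0
```

Emit:
{"method": "carry_out", "body": {
  "rows": [0, 0.02, 0, 0, 0, 0, 0.015, 0, 0, 0, 0, 0, 0, 0, 0, 0, 0, 0, 0, 0, 0, 0, 0, 0, 0, 0, 0, 0, 0, 0, 0, 0, 0, 0, 0, 0, 0, 0, 0, 0]
}}

```text
clock: 20.6
eef_pos: [0.5644, -0.0157, 0.172]
tool_rot: [2.136, 2.303, -0.001]
ft_force: [-1.2, -5.0, 0.5]
opening: 0.0428
grasp_force: 2.5
```

Emit:
{"method": "carry_out", "body": {
  "rows": [0, 0, 0, -0.04, 0, 0, 0, 0, -0.04, 0, 0, 0, 0, -0.04, 0, 0, 0, 0, -0.04, 0, 0, 0, 0, -0.04, 0, 0, 0, 0, -0.04, 0, 0, 0, 0, -0.04, 0, 0, 0, 0, -0.04, 0]
}}

```text
clock: 21.27
eef_pos: [0.5644, -0.0157, 0.18]
tool_rot: [2.136, 2.303, -0.001]
ft_force: [-0.4, -5.5, -0.1]
opening: 0.0428
grasp_force: 2.4
```

Emit:
{"method": "carry_out", "body": {
  "rows": [0, 0, 0, -0.04, 0, 0, 0, 0, -0.04, 0, 0, 0, 0, -0.04, 0, 0, 0.005, 0, -0.04, 0, 0, 0.008, 0, -0.04, 0, 0, 0.01, 0, -0.04, 0, 0, 0.012, 0, -0.04, 0, 0, 0.012, 0, -0.04, 0]
}}

```text
clock: 21.93
eef_pos: [0.5643, -0.0146, 0.1882]
tool_rot: [2.136, 2.303, -0.001]
ft_force: [-1.6, -7.2, 1.1]
opening: 0.043
grasp_force: 3.6
```

Emit:
{"method": "carry_out", "body": {
  "rows": [0, 0.007, 0, -0.04, 0, 0, 0.008, 0, -0.04, 0, 0, 0.009, 0, -0.04, 0, 0, 0.01, 0, -0.04, 0, 0, 0.011, 0, -0.04, 0, 0, 0.012, 0, -0.04, 0, 0, 0.013, 0, -0.04, 0, 0, 0.013, 0, -0.035, 0]
}}

```text
clock: 22.6
eef_pos: [0.5642, -0.0126, 0.1962]
tool_rot: [2.136, 2.303, -0.001]
ft_force: [-2.1, -7.4, 1.8]
opening: 0.0428
grasp_force: 3.6
```

Emit:
{"method": "carry_out", "body": {
  "rows": [0, 0, 0, -0.03, 0, 0, 0, 0, -0.03, 0, 0, 0.006, 0, -0.025, 0, 0, 0.008, 0, -0.025, 0, 0, 0.01, 0, -0.025, 0, 0, 0.01, 0, -0.02, 0, 0, 0.01, 0, -0.015, 0, 0, 0, 0, 0, 0]
}}

```text
clock: 23.27
eef_pos: [0.5641, -0.0112, 0.2004]
tool_rot: [2.136, 2.303, -0.001]
ft_force: [-0.4, -5.4, 1.4]
opening: 0.0428
grasp_force: 2.8
```

Emit:
{"method": "carry_out", "body": {
  "rows": [0, 0.008, 0, -0.02, 0, 0, 0.008, 0, -0.02, 0, 0, 0.01, 0, -0.02, 0, 0, 0.01, 0, -0.02, 0, 0, 0.01, 0, -0.02, 0, 0, 0.012, 0, -0.02, 0, 0, 0, 0, 0, 0, 0, 0, 0, 0, 0]
}}

```text
clock: 23.93
eef_pos: [0.564, -0.0093, 0.2031]
tool_rot: [-2.136, -2.303, -0.0]
ft_force: [-0.0, -0.0, -0.7]
opening: 0.0426
grasp_force: 0.0
```

```bash
python3 look.py s6
```

```text
[ 0.564  -0.0093  0.2031] [-0.0435 -0.0366 -0.6878] 0.04258059602094255
top 618.5 (array([481.7,  -5. ]), array([91.4, 62. ]), 88.6)
top 225.5 (array([540.9,  25.3]), array([55. , 44.7]), 89.4)
scene 541.0 (array([568.4,  23.4]), array([92.8, 60.5]), 4.1)
```

View pics/s6.png

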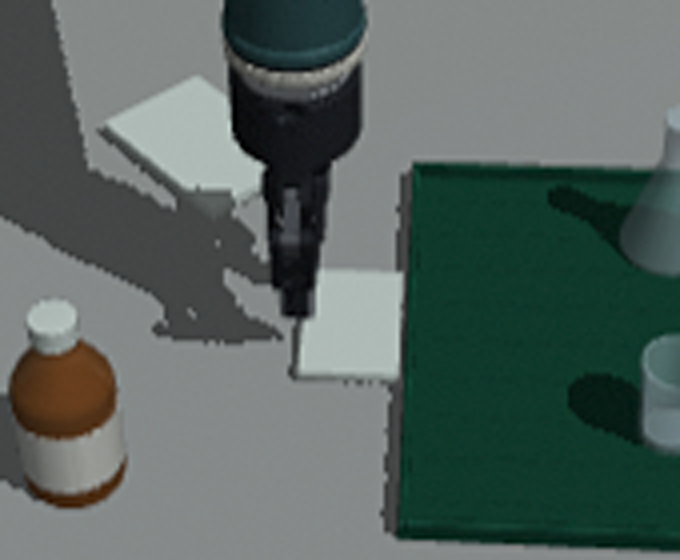

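It fell again at the same ~30° (tile flat, crop centre (350,325)). Reason: the front edge hangs on the wall by friction under high preload, then drops ~3 mm, more than the fingertip margin. Retry with much lighter preload (use the low-noise grasp_force) so the front edge settles early.

Emit:
{"method": "carry_out", "body": {
  "rows": [0, -0.57, 0, 0, 0, 0, -0.5, 0, 0, 0, 0, 0, 0, 0.4, 0, 0, 0, 0, 0.4, 0, 0, 0, 0, 0.4, 0, 0, 0, 0, 0.048, 0, 0, 0.2, 0, 0, 0, 0, 0.2, 0, 0, 0]
}}

```text
clock: 24.7
eef_pos: [0.5656, -0.0269, 0.1716]
tool_rot: [2.135, 2.302, -0.001]
ft_force: [0.2, -5.3, 6.0]
opening: 0.0431
grasp_force: 3.2
```

Emit:
{"method": "carry_out", "body": {
  "rows": [0, 0.16, 0, 0, 0, 0, 0.12, 0, 0, 0, 0, 0.06, 0, 0, 0, 0, 0.04, 0, 0, 0, 0, 0, 0, 0, 0, 0, 0, 0, 0, 0, 0, 0, 0, 0, 0, 0, 0, 0, 0, 0]
}}

```text
clock: 25.37
eef_pos: [0.565, -0.0171, 0.1716]
tool_rot: [2.135, 2.303, -0.0]
ft_force: [1.6, -2.4, 7.4]
opening: 0.0426
grasp_force: 3.3
```

Emit:
{"method": "carry_out", "body": {
  "rows": [0, 0, 0, -0.034, 0, 0, 0.02, 0, 0, 0, 0, 0.01, 0, 0, 0, 0, 0, 0, 0, 0, 0, 0, 0, 0, 0, 0, 0, 0, 0, 0, 0, 0, 0, 0, 0, 0, 0, 0, 0, 0]
}}

```text
clock: 26.03
eef_pos: [0.5645, -0.016, 0.1727]
tool_rot: [-2.137, -2.303, -0.0]
ft_force: [-0.0, 0.0, 0.4]
opening: 0.0425
grasp_force: 0.0
```

Emit:
{"method": "carry_out", "body": {
  "rows": [0, 0, 0, 0.024, 0, 0, 0.012, 0, 0, 0, 0, 0, 0, 0, 0, 0, 0, 0, 0, 0, 0, 0, 0, 0, 0, 0, 0, 0, 0, 0, 0, 0, 0, 0, 0, 0, 0, 0, 0, 0]
}}

```text
clock: 26.7
eef_pos: [0.5645, -0.0159, 0.1722]
tool_rot: [2.137, 2.303, -0.0]
ft_force: [0.2, -1.6, 0.3]
opening: 0.0425
grasp_force: 0.4
```

Emit:
{"method": "carry_out", "body": {
  "rows": [0, 0.008, 0, 0, 0, 0, 0, 0, 0, 0, 0, 0, 0, -0.04, 0, 0, 0, 0, -0.04, 0, 0, 0, 0, -0.04, 0, 0, 0, 0, -0.04, 0, 0, 0, 0, 0, 0, 0, 0, 0, 0, 0]
}}

```text
clock: 27.37
eef_pos: [0.5644, -0.0158, 0.1763]
tool_rot: [2.136, 2.303, -0.0]
ft_force: [0.5, -3.7, -0.7]
opening: 0.0428
grasp_force: 1.9
```

Emit:
{"method": "carry_out", "body": {
  "rows": [0, 0, 0, -0.03, 0, 0, 0, 0, -0.03, 0, 0, 0, 0, -0.03, 0, 0, 0, 0, -0.03, 0, 0, 0, 0, -0.03, 0, 0, 0, 0, -0.03, 0, 0, 0, 0, 0, 0, 0, 0, 0, 0, 0]
}}

```text
clock: 28.03
eef_pos: [0.5644, -0.0157, 0.1807]
tool_rot: [2.137, 2.303, -0.0]
ft_force: [0.3, -4.5, 0.4]
opening: 0.0428
grasp_force: 2.3
```

Emit:
{"method": "carry_out", "body": {
  "rows": [0, 0, 0, -0.03, 0, 0, 0, 0, -0.03, 0, 0, -0.004, 0, -0.03, 0, 0, -0.004, 0, -0.03, 0, 0, -0.004, 0, -0.02, 0, 0, -0.004, 0, 0, 0, 0, 0, 0, 0, 0, 0, 0, 0, 0, 0]
}}

```text
clock: 28.7
eef_pos: [0.5644, -0.0158, 0.1841]
tool_rot: [-2.137, -2.303, -0.0]
ft_force: [0.6, -0.2, 0.0]
opening: 0.0426
grasp_force: 0.2
```

```bash
python3 look.py; python3 - <<'E'
from rig import r
o=r.get_obs();print(o["grasp_force"],o["ft_force"],o["eef_pos"])
E
```

```text
[ 0.5644 -0.0158  0.1841] [ 0.6369 -0.1982  0.024 ] 0.04260718126274987
top 424.5 (array([491.3,  -9.9]), array([105.1,  40.6]), 79.8)
top 279.0 (array([540.7,  25.3]), array([60.5, 44.6]), 88.9)
scene 556.5 (array([562.3,  25.6]), array([102.4,  59.5]), 4.2)
0.15217853360809386 [ 0.04049128  0.01117226 -0.20501134] [ 0.56445222 -0.01583073  0.18411233]
```

Still held tilted (~11°) with a very light load. Continuing.

Emit:
{"method": "carry_out", "body": {
  "rows": [0, 0.005, 0, 0, 0, 0, 0.004, 0, -0.03, 0, 0, 0.004, 0, -0.03, 0, 0, 0.005, 0, -0.03, 0, 0, 0.005, 0, -0.03, 0, 0, 0.006, 0, -0.03, 0, 0, 0, 0, 0, 0, 0, 0, 0, 0, 0]
}}

```text
clock: 29.47
eef_pos: [0.5644, -0.0153, 0.188]
tool_rot: [2.137, 2.303, 0.0]
ft_force: [0.2, 0.1, -0.6]
opening: 0.0427
grasp_force: 0.0
```

Emit:
{"method": "carry_out", "body": {
  "rows": [0, 0.012, 0, 0, 0, 0, 0, 0, 0, 0, 0, 0, 0, 0, 0, 0, 0, 0, 0, 0, 0, 0, 0, 0, 0, 0, 0, 0, 0, 0, 0, 0, 0, 0, 0, 0, 0, 0, 0, 0]
}}

```text
clock: 30.13
eef_pos: [0.5644, -0.015, 0.1879]
tool_rot: [2.137, 2.303, -0.0]
ft_force: [-0.5, 0.0, 0.4]
opening: 0.0428
grasp_force: 0.0
```

```bash
python3 look.py
```

```text
[ 0.5644 -0.015   0.1879] [-0.4951  0.0001  0.3722] 0.04280381903724467
top 476.5 (array([490.8,  -9. ]), array([103.6,  44.7]), 79.5)
top 270.5 (array([540.7,  24. ]), array([63.1, 44.6]), 88.9)
scene 565.5 (array([568.1,  25. ]), array([92.9, 59.8]), 5.9)
```

Dropped again because the load got too light after settling. Retry: relax only at ~12° to settle the front, then keep ~2 N.

Emit:
{"method": "carry_out", "body": {
  "rows": [0, -0.52, 0, 0, 0, 0, 0, 0, 0.3, 0, 0, 0, 0, 0.3, 0, 0, 0, 0, 0.036, 0, 0, 0.2, 0, 0, 0, 0, 0.2, 0, 0, 0, 0, 0.08, 0, 0, 0, 0, 0, 0, 0, 0]
}}

```text
clock: 30.9
eef_pos: [0.5642, -0.0157, 0.1716]
tool_rot: [-2.136, -2.304, 0.001]
ft_force: [0.8, -2.0, 0.1]
opening: 0.0428
grasp_force: 1.8
```

Emit:
{"method": "carry_out", "body": {
  "rows": [0, 0, 0, -0.04, 0, 0, 0, 0, -0.04, 0, 0, 0, 0, -0.04, 0, 0, 0, 0, -0.04, 0, 0, 0, 0, -0.04, 0, 0, 0, 0, 0, 0, 0, 0, 0, 0, 0, 0, 0, 0, 0, 0]
}}

```text
clock: 31.57
eef_pos: [0.5644, -0.016, 0.177]
tool_rot: [-2.137, -2.303, 0.0]
ft_force: [0.0, -1.1, 0.0]
opening: 0.0427
grasp_force: 0.8
```

Emit:
{"method": "carry_out", "body": {
  "rows": [0, 0, 0, -0.04, 0, 0, 0, 0, -0.04, 0, 0, 0, 0, -0.04, 0, 0, 0, 0, -0.04, 0, 0, 0, 0, -0.04, 0, 0, 0, 0, -0.04, 0, 0, 0, 0, 0, 0, 0, 0, 0, 0, 0]
}}

```text
clock: 32.23
eef_pos: [0.5646, -0.0159, 0.1832]
tool_rot: [2.137, 2.303, 0.0]
ft_force: [0.1, -0.3, -0.1]
opening: 0.0429
grasp_force: 0.0
```

Dropped (too light to lift). New plan: the heavier preload (~8 N) lifts reliably to ~25°; then push forward only, so the front edge is forced down while contact is kept.

Emit:
{"method": "carry_out", "body": {
  "rows": [0, -0.4, 0, 0, 0, 0, 0, 0, 0.3, 0, 0, 0, 0, 0.15, 0, 0, 0.15, 0, 0, 0, 0, 0.15, 0, 0, 0, 0, 0.1, 0, 0, 0, 0, 0.03, 0, 0, 0, 0, 0, 0, 0, 0]
}}

```text
clock: 32.9
eef_pos: [0.5645, -0.0156, 0.1716]
tool_rot: [2.136, 2.303, -0.001]
ft_force: [0.6, -4.1, 2.4]
opening: 0.0427
grasp_force: 3.6
```

Now add preload to ~8 N and lift.

Emit:
{"method": "carry_out", "body": {
  "rows": [0, 0.02, 0, -0.01, 0, 0, 0.005, 0, 0, 0, 0, 0, 0, -0.04, 0, 0, 0, 0, -0.04, 0, 0, 0, 0, -0.04, 0, 0, 0, 0, -0.04, 0, 0, 0, 0, -0.04, 0, 0, 0, 0, 0, 0]
}}

```text
clock: 33.57
eef_pos: [0.5645, -0.0155, 0.1768]
tool_rot: [2.136, 2.303, -0.002]
ft_force: [1.2, -6.4, -0.4]
opening: 0.0426
grasp_force: 3.6
```

Emit:
{"method": "carry_out", "body": {
  "rows": [0, 0, 0, -0.05, 0, 0, 0, 0, -0.05, 0, 0, 0, 0, -0.05, 0, 0, 0, 0, -0.05, 0, 0, 0.004, 0, -0.05, 0, 0, 0.008, 0, -0.05, 0, 0, 0.01, 0, -0.05, 0, 0, 0.01, 0, -0.05, 0]
}}

```text
clock: 34.23
eef_pos: [0.5644, -0.0146, 0.1868]
tool_rot: [2.135, 2.303, -0.002]
ft_force: [0.5, -7.2, 1.5]
opening: 0.0428
grasp_force: 3.6
```

Emit:
{"method": "carry_out", "body": {
  "rows": [0, 0.008, 0, -0.04, 0, 0, 0.01, 0, -0.04, 0, 0, 0.01, 0, -0.04, 0, 0, 0.012, 0, -0.04, 0, 0, 0.012, 0, -0.04, 0, 0, 0.014, 0, -0.04, 0, 0, 0.016, 0, -0.04, 0, 0, 0, 0, 0, 0]
}}

```text
clock: 34.9
eef_pos: [0.5643, -0.0129, 0.1941]
tool_rot: [2.135, 2.303, -0.002]
ft_force: [0.1, -8.0, 1.1]
opening: 0.043
grasp_force: 4.3
```

Emit:
{"method": "carry_out", "body": {
  "rows": [0, 0.02, 0, 0, 0, 0, 0.02, 0, 0, 0, 0, 0.02, 0, 0, 0, 0, 0, 0, 0, 0, 0, 0, 0, 0, 0, 0, 0, 0, 0, 0, 0, 0, 0, 0, 0, 0, 0, 0, 0, 0]
}}

```text
clock: 35.57
eef_pos: [0.5644, -0.0123, 0.1942]
tool_rot: [2.133, 2.302, -0.004]
ft_force: [0.4, -13.9, 3.8]
opening: 0.0425
grasp_force: 7.0
```

Emit:
{"method": "carry_out", "body": {
  "rows": [0, 0.016, 0, -0.04, 0, 0, 0.016, 0, -0.04, 0, 0, 0.02, 0, 0, 0, 0, 0, 0, 0, 0, 0, 0, 0, 0, 0, 0, 0, 0, 0, 0, 0, 0, 0, 0, 0, 0, 0, 0, 0, 0]
}}

```text
clock: 36.23
eef_pos: [0.5643, -0.0115, 0.1963]
tool_rot: [2.132, 2.302, -0.004]
ft_force: [-1.3, -16.2, 5.0]
opening: 0.0428
grasp_force: 8.2
```

Emit:
{"method": "carry_out", "body": {
  "rows": [0, 0.015, 0, -0.04, 0, 0, 0.015, 0, -0.04, 0, 0, 0, 0, 0, 0, 0, 0, 0, 0, 0, 0, 0, 0, 0, 0, 0, 0, 0, 0, 0, 0, 0, 0, 0, 0, 0, 0, 0, 0, 0]
}}

```text
clock: 36.9
eef_pos: [0.5643, -0.0107, 0.1984]
tool_rot: [2.132, 2.302, -0.005]
ft_force: [-1.4, -16.7, 5.1]
opening: 0.0425
grasp_force: 8.2
```

Now forward only, in small steps.

Emit:
{"method": "carry_out", "body": {
  "rows": [0, 0.02, 0, 0, 0, 0, 0.02, 0, 0, 0, 0, 0, 0, 0, 0, 0, 0, 0, 0, 0, 0, 0, 0, 0, 0, 0, 0, 0, 0, 0, 0, 0, 0, 0, 0, 0, 0, 0, 0, 0]
}}

```text
clock: 37.57
eef_pos: [0.5643, -0.0104, 0.1986]
tool_rot: [2.131, 2.302, -0.006]
ft_force: [-1.8, -19.3, 6.1]
opening: 0.0429
grasp_force: 10.0
```

Emit:
{"method": "carry_out", "body": {
  "rows": [0, 0.012, 0, -0.04, 0, 0, 0, 0, 0, 0, 0, 0.012, 0, -0.04, 0, 0, 0, 0, 0, 0, 0, 0, 0, 0, 0, 0, 0, 0, 0, 0, 0, 0, 0, 0, 0, 0, 0, 0, 0, 0]
}}

```text
clock: 38.23
eef_pos: [0.5642, -0.0096, 0.2006]
tool_rot: [2.131, 2.302, -0.005]
ft_force: [-2.0, -20.1, 6.8]
opening: 0.0427
grasp_force: 9.6
```

Emit:
{"method": "carry_out", "body": {
  "rows": [0, 0.012, 0, -0.04, 0, 0, 0, 0, 0, 0, 0, 0.012, 0, -0.04, 0, 0, 0, 0, 0, 0, 0, 0, 0, 0, 0, 0, 0, 0, 0, 0, 0, 0, 0, 0, 0, 0, 0, 0, 0, 0]
}}

```text
clock: 38.9
eef_pos: [0.5641, -0.0088, 0.2026]
tool_rot: [2.132, 2.302, -0.005]
ft_force: [-2.2, -17.6, 8.5]
opening: 0.0425
grasp_force: 9.0
```

Emit:
{"method": "carry_out", "body": {
  "rows": [0, 0.02, 0, -0.02, 0, 0, 0, 0, 0, 0, 0, 0.02, 0, -0.02, 0, 0, 0, 0, 0, 0, 0, 0, 0, 0, 0, 0, 0, 0, 0, 0, 0, 0, 0, 0, 0, 0, 0, 0, 0, 0]
}}

```text
clock: 39.57
eef_pos: [0.5641, -0.0081, 0.2038]
tool_rot: [2.131, 2.302, -0.006]
ft_force: [-2.6, -19.7, 9.6]
opening: 0.0428
grasp_force: 9.9
```

Emit:
{"method": "carry_out", "body": {
  "rows": [0, 0.016, 0, -0.02, 0, 0, 0, 0, 0, 0, 0, 0.016, 0, -0.02, 0, 0, 0, 0, 0, 0, 0, 0.01, 0, -0.02, 0, 0, 0, 0, 0, 0, 0, 0, 0, 0, 0, 0, 0, 0, 0, 0]
}}

```text
clock: 40.23
eef_pos: [0.5641, -0.0072, 0.2054]
tool_rot: [2.131, 2.302, -0.006]
ft_force: [-2.7, -20.7, 10.3]
opening: 0.0427
grasp_force: 10.3
```

Emit:
{"method": "carry_out", "body": {
  "rows": [0, 0.012, 0, -0.03, 0, 0, 0.014, 0, -0.03, 0, 0, 0.016, 0, -0.03, 0, 0, 0.018, 0, -0.03, 0, 0, 0.02, 0, -0.02, 0, 0, 0, 0, 0, 0, 0, 0, 0, 0, 0, 0, 0, 0, 0, 0]
}}

```text
clock: 40.9
eef_pos: [0.5639, -0.0038, 0.2087]
tool_rot: [2.133, 2.302, -0.003]
ft_force: [-2.1, -13.2, 8.6]
opening: 0.0425
grasp_force: 7.4
```

Emit:
{"method": "carry_out", "body": {
  "rows": [0, 0.018, 0, -0.03, 0, 0, 0.02, 0, -0.03, 0, 0, 0.022, 0, -0.03, 0, 0, 0.024, 0, -0.03, 0, 0, 0.026, 0, -0.03, 0, 0, 0.028, 0, -0.02, 0, 0, 0, 0, 0, 0, 0, 0, 0, 0, 0]
}}

```text
clock: 41.57
eef_pos: [0.5637, -0.0, 0.213]
tool_rot: [2.133, 2.302, -0.002]
ft_force: [-1.4, -10.3, 9.4]
opening: 0.0429
grasp_force: 6.8
```

Emit:
{"method": "carry_out", "body": {
  "rows": [0, 0.03, 0, -0.035, 0, 0, 0.034, 0, -0.035, 0, 0, 0.036, 0, -0.035, 0, 0, 0.038, 0, -0.035, 0, 0, 0.04, 0, -0.035, 0, 0, 0.042, 0, -0.035, 0, 0, 0.044, 0, -0.03, 0, 0, 0.03, 0, -0.02, 0]
}}

```text
clock: 42.23
eef_pos: [0.5632, 0.0075, 0.2197]
tool_rot: [2.134, 2.302, -0.001]
ft_force: [-0.9, -9.0, 11.0]
opening: 0.0426
grasp_force: 7.1
```

Emit:
{"method": "carry_out", "body": {
  "rows": [0, 0.045, 0, -0.04, 0, 0, 0.05, 0, -0.04, 0, 0, 0.055, 0, -0.035, 0, 0, 0.06, 0, -0.035, 0, 0, 0.06, 0, -0.03, 0, 0, 0.06, 0, -0.03, 0, 0, 0.065, 0, -0.02, 0, 0, 0.065, 0, -0.02, 0]
}}

```text
clock: 42.9
eef_pos: [0.5625, 0.0193, 0.2263]
tool_rot: [2.134, 2.301, -0.0]
ft_force: [-2.0, -7.2, 16.9]
opening: 0.0431
grasp_force: 8.2
```

Emit:
{"method": "carry_out", "body": {
  "rows": [0, 0.05, 0, -0.04, 0, 0, 0.05, 0, -0.03, 0, 0, 0.05, 0, -0.02, 0, 0, 0.05, 0, -0.02, 0, 0, 0.05, 0, -0.015, 0, 0, 0.05, 0, -0.015, 0, 0, 0.05, 0, -0.01, 0, 0, 0.05, 0, -0.01, 0]
}}

```text
clock: 43.57
eef_pos: [0.5616, 0.0301, 0.2299]
tool_rot: [2.136, 2.302, 0.002]
ft_force: [0.2, -3.1, 9.7]
opening: 0.0427
grasp_force: 4.4
```

Emit:
{"method": "carry_out", "body": {
  "rows": [0, 0.06, 0, -0.015, 0, 0, 0.06, 0, -0.01, 0, 0, 0.06, 0, 0, 0, 0, 0.06, 0, 0, 0, 0, 0.06, 0, 0, 0, 0, 0.06, 0, 0, 0, 0, 0.06, 0, 0, 0, 0, 0.06, 0, 0, 0]
}}

```text
clock: 44.23
eef_pos: [0.56, 0.0422, 0.2297]
tool_rot: [2.137, 2.303, -0.001]
ft_force: [-0.6, -1.3, 7.0]
opening: 0.0427
grasp_force: 3.2
```

```bash
python3 look.py
```

```text
[0.56   0.0422 0.2297] [-0.5721 -1.3203  7.0195] 0.04266768102315445
```

Emit:
{"method": "carry_out", "body": {
  "rows": [0, 0.06, 0, -0.01, 0, 0, 0.06, 0, -0.01, 0, 0, 0.06, 0, 0, 0, 0, 0.06, 0, 0, 0, 0, 0.06, 0, 0, 0, 0, 0.06, 0, 0, 0, 0, 0.06, 0, 0.02, 0, 0, 0.06, 0, 0.02, 0]
}}

```text
clock: 45.0
eef_pos: [0.559, 0.0543, 0.2288]
tool_rot: [-2.136, -2.303, 0.001]
ft_force: [-0.4, -0.8, -0.4]
opening: 0.0426
grasp_force: 0.0
```

```bash
python3 look.py s7
```

```text
[0.559  0.0543 0.2288] [-0.4303 -0.8464 -0.3655] 0.04258954990685608
```

View pics/s7.png

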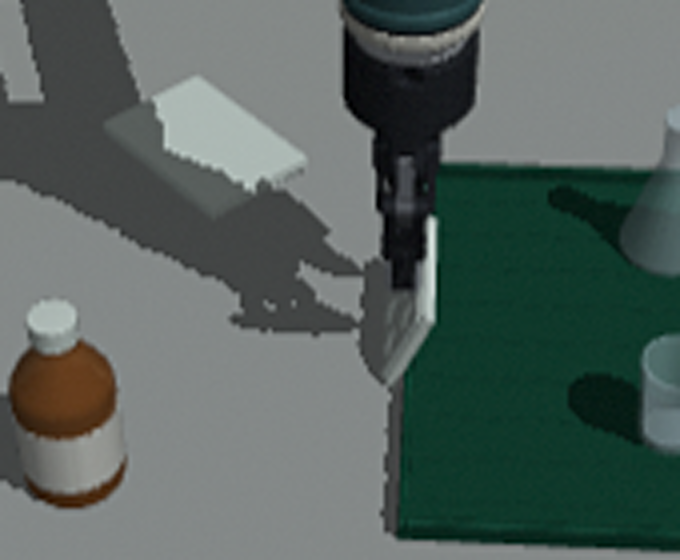

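The tile stands past vertical on the wall (crop (405,310)), wells facing the fingers. Pushing it over.

Emit:
{"method": "carry_out", "body": {
  "rows": [0, 0.08, 0, 0, 0, 0, 0.08, 0, 0, 0, 0, 0.08, 0, 0, 0, 0, 0.08, 0, 0, 0, 0, 0.08, 0, 0, 0, 0, 0.08, 0, 0, 0, 0, 0.08, 0, 0, 0, 0, 0.08, 0, 0, 0]
}}

```text
clock: 45.77
eef_pos: [0.558, 0.0703, 0.2291]
tool_rot: [2.137, 2.303, -0.0]
ft_force: [0.3, 0.8, -0.5]
opening: 0.0429
grasp_force: 0.0
```

```bash
cat > pc.py <<'E'
from rig import r
from h import *
np.set_printoptions(suppress=True,precision=3)
d=r.get_image("scene"); z=d["range_z"];K,R,t=d["camera_matrix"],d["R"],d["t"]
v,u=np.mgrid[:384,:512]; P=np.c_[(u.ravel()-K[0,2])/K[0,0],(v.ravel()-K[1,2])/K[1,1],np.ones(u.size)]*z.ravel()[:,None]
X=((P-t)@R).reshape(384,512,3); im=d["image"].astype(int)
m=(im.min(2)>75)&(im.max(2)-im.min(2)<25)&(abs(X[...,0]-.565)<.07)&(X[...,1]>.0)&(X[...,1]<.17)&(X[...,2]<.075)&(X[...,2]>.004)
n,l,s,c=cv2.connectedComponentsWithStats(m.astype(np.uint8))
for i in range(1,n):
    if s[i,4]>15:
        p=X[l==i]; q=p-p.mean(0); w,V=np.linalg.eigh(q.T@q); print(s[i,4],c[i],p.mean(0),np.percentile(p,2,0),np.percentile(p,98,0),"n",V[:,0], [im[l==i].mean(0)])
E
python3 pc.py
```

```text
619 [282.15  189.207] [0.576 0.061 0.024] [0.527 0.032 0.015] [0.613 0.091 0.031] n [0.004 0.149 0.989] [array([156.396, 167.099, 163.216])]
```

The tile now leans over the wall wells-up with its tail outside (y 0.032, z 0.03). Going behind the tail, then pushing it in just above wall height.

Emit:
{"method": "carry_out", "body": {
  "rows": [0, -0.6, 0.1, 0, 0, 0, -0.6, 0.1, 0, 0, 0, -0.6, 0, 0, 0, 0, -0.55, 0, 0, 0, 0, 0, 0, 0.6, 0, 0, 0, 0, 0.6, 0, 0, 0, 0, 0.42, 0, 0, 0, 0, 0, 0]
}}

```text
clock: 46.48
eef_pos: [0.5662, 0.0117, 0.1866]
tool_rot: [-2.135, -2.3, 0.004]
ft_force: [0.6, -0.3, 0.6]
opening: 0.0427
grasp_force: 0.0
```

Emit:
{"method": "carry_out", "body": {
  "rows": [0, 0.12, 0, 0, 0, 0, 0.12, 0, 0, 0, 0, 0.12, 0, 0, 0, 0, 0.12, 0, 0, 0, 0, 0.12, 0, 0, 0, 0, 0.12, 0, 0, 0, 0, 0.12, 0, 0, 0, 0, 0.12, 0, 0, 0]
}}

```text
clock: 47.15
eef_pos: [0.5656, 0.0362, 0.1888]
tool_rot: [2.136, 2.303, 0.0]
ft_force: [-0.2, -1.1, -0.6]
opening: 0.0429
grasp_force: 0.1
```

```bash
python3 pc.py
```

```text
681 [289.333 189.837] [0.571 0.079 0.019] [0.524 0.049 0.008] [0.611 0.108 0.028] n [0.002 0.262 0.965] [array([167.507, 179.157, 175.385])]
```

Emit:
{"method": "carry_out", "body": {
  "rows": [0, 0.12, 0, 0, 0, 0, 0.12, 0, 0, 0, 0, 0.12, 0, 0, 0, 0, 0.12, 0, 0, 0, 0, 0.12, 0, 0, 0, 0, 0.12, 0, 0, 0, 0, 0.1, 0, 0, 0, 0, 0.1, 0, 0, 0]
}}

```text
clock: 47.87
eef_pos: [0.5638, 0.059, 0.1886]
tool_rot: [2.137, 2.303, -0.0]
ft_force: [-1.1, -0.5, -0.0]
opening: 0.0426
grasp_force: 0.0
```

```bash
python3 pc.py
```

```text
634 [296.793 192.53 ] [0.572 0.097 0.012] [0.523 0.069 0.005] [0.61  0.125 0.018] n [0.013 0.024 1.   ] [array([163.647, 175.263, 171.087])]
```

Tile is down flat. Lift away and verify.

Emit:
{"method": "carry_out", "body": {
  "rows": [0, 0, 0, -0.6, 0, 0, 0, 0, -0.8, 0, 0, -0.6, 0, -0.8, 0, 0, -0.8, 0, -0.8, 0, 0, -0.8, 0, -0.8, 0, 0, -0.8, 0, -0.8, 0, 0, -0.8, 0, -0.8, 0, 0, -0.8, 0, -0.8, 0]
}}

```text
clock: 48.58
eef_pos: [0.5723, -0.0568, 0.3447]
tool_rot: [2.137, 2.303, -0.0]
ft_force: [0.4, -0.8, 0.4]
opening: 0.0428
grasp_force: 0.0
```

```bash
python3 look.py; python3 pc.py; python3 - <<'E'
from h import *
for n in("top","scene"):
    d=np.load(n+".npz"); z=d["range_z"];K,R,t=d["camera_matrix"],d["R"],d["t"]
    v,u=np.mgrid[:384,:512]; P=np.c_[(u.ravel()-K[0,2])/K[0,0],(v.ravel()-K[1,2])/K[1,1],np.ones(u.size)]*z.ravel()[:,None]
    X=(P-t)@R; im=d["image"].reshape(-1,3).astype(int)
    s=(im.min(1)>75)&(np.ptp(im,1)<25)&(abs(X[:,0]-.57)<.035)
    for a in np.arange(.06,.14,.01):
        q=X[s&(abs(X[:,1]-a)<.005)]; print(n,round(a,3),len(q),q[:,2].mean().round(4) if len(q) else 0)
    w=((d["image"].min(2)>75)&(np.ptp(d["image"].astype(int),2)<25)&(abs(X[:,0]-.565)<.07).reshape(384,512)&((X[:,1]>.06)&(X[:,1]<.15)).reshape(384,512)).astype(np.uint8)
    c=max(cv2.findContours(w,0,1)[0],key=cv2.contourArea);print(n,rect(ray(d,c,.014)))
E
```

```text
[ 0.5723 -0.0568  0.3447] [ 0.4338 -0.7793  0.3999] 0.0427544240829501
top 639.0 (array([561.3,  96.7]), array([89. , 58.8]), 4.3)
scene 531.5 (array([565.6,  95.8]), array([91.3, 58.4]), 3.4)
678 [295.934 191.92 ] [0.57  0.095 0.012] [0.524 0.065 0.006] [0.611 0.125 0.016] n [0.016 0.004 1.   ] [array([158.848, 170.114, 165.993])]
top 0.06 1 0.0157
top 0.07 86 0.0118
top 0.08 108 0.0112
top 0.09 108 0.0121
top 0.1 97 0.0126
top 0.11 92 0.0111
top 0.12 103 0.0121
top 0.13 26 0.0108
top 0.14 0 0
top (array([561.1,  94.4]), array([93.7, 63.6]), 4.7)
scene 0.06 12 -0.0525
scene 0.07 74 0.0131
scene 0.08 76 0.012
scene 0.09 79 0.0032
scene 0.1 80 0.0127
scene 0.11 75 0.0122
scene 0.12 83 0.0036
scene 0.13 11 0.0109
scene 0.14 0 0
scene (array([571.1,  94.7]), array([98.9, 60.8]), 3.4)
```

Flat on the tray floor (even height from front to back), wells up, inside the wall. Handing in.

```bash
python3 -c "
from rig import r
print(r.job_done())"
```

```text
the job is handed in; nothing more can be done
None
```

The tile was tipped up on edge against the tray wall, flipped over it, and left lying flat on the tray floor with its wells up; I handed the job in at about 49 s, after four earlier lifts slipped off the fingertips, and the judge's verdict was not returned.

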